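# Uncover the fume extractor and open its damper

## Robot

A 7-joint arm with a two-finger parallel gripper is mounted at the origin on the work surface. World frame = base frame: x ahead of the robot, y to its left, z up, the work surface at z = 0. Lengths are in m, angles in rad, forces in N, time in s.
With the tool pointing down it reaches from about 0.4 to 0.85 m from the base axis. Payload 4.5 kg.
Tool frame: the origin (TCP) lies midway between the tips of the shut fingers; the grasp point (between the pads) lies 19 mm behind it; z points along the fingers, y is the direction in which the jaws open and shut (so a half turn about z gives the same grasp; the last joint's range is limited). The gripper opens to 88 mm and grips with 3 to 60 N. Pads are 18 mm wide; open, the fingers measure 123 mm over their backs; the gripper's body (75 mm by 187 mm) begins 45 mm behind the grasp point.
Start: joints at [-1.214, 0.689, -0.195, 1.565, 0.157, 0.902, -0.215], TCP at [0.198, 0.593, 0.239] pointing down, gripper open.
Joint ranges: [-3.01, 3.01], [-0.46, 2.08], [-1.47, 1.51], [0.13, 2.56], [-1, 4.14], [0.04, 2.09], [-2.66, 2.66]. Speed limits (rad/s): [2.57, 2.57, 3.14, 3.14, 3.14, 3.14, 3.14].

## Interface

Orientations are given as a unit quaternion [x, y, z, w].
In Python, from plant import r gives the robot as it stands. The module is installed in compiled form; this text tells all that it offers.
- The arm moves only by the shell command python3 -m jog 'ROWS' [FORCE]. ROWS is JSON, a list of rows, each an object with "translation": the shift along the tool's x, y, z in units of 40 mm (1.0 is 40 mm), a list of three; "twist": the turn about the tool's z in units of 6 degrees (1.0 is 6 degrees); "claw": the opening in per cent of the stroke, from 0 (shut) to 100 (fully open). A call has 1 to 20 rows; each row shifts and turns the commanded pose from where the row before left it, along the tool's axes as they then stand; what a row does not reach is not made up. A row lasts 1/12 s, in which the tool goes at most 41.7 mm and 7.16 degrees, less where a joint would pass 70% of its speed; a pose out of reach is approached as far as the arm can. A call is refused whole if a number of a shift passes 1 or a number of a turn 1, either way. A call with a gripper value outside its range is refused whole. The fingers move at their own pace and stop on an object; FORCE is the grip in N (left out, the last holds). Time passes only in rows, so rows that do not move let the fingers close. It gives the time, the measured TCP pose, the force and the opening at its end, in the units of the state.
- r.get_state(): the state, without advancing time (a new reading comes with each control period).
- r.snapshot(name): name is "scene" or "top" or "wrist"; returns a dict with "img" (400x640x3 uint8, red, green, blue), "fx", "fy", "cx", "cy" (pixels), "origin" and "rotation" of the camera in the world; the wrist camera has in their place "T_tool_cam" (4x4, takes a point from camera to tool coordinates, whose origin is the TCP and whose axes are the flange's). Camera axes: x right, y up, looking along -z (the intrinsics and any distortion apply to the point x, -y, -z); pixel columns grow to the right and rows downward; lengths in m; the calibration is good to about 2 mm. A picture is of the moment at which its call begins: read the wrist's pose just before it. There is no depth.
- r.finish_job(): hands the job in, once; it reports no verdict.
Trained networks look in the newest picture that a camera, given by its name, has taken for a name from the list of things; names that differ only in an ending like _2 or _b are one class to them, and where a whole thing is asked for, a point or a joint stands for the part that bears it (a point fixed in the world has none). Each returns a list of dicts, best first, with "confidence" (0 to 1); they miss things now and then, are a little off and sometimes report something else, mostly with a low value. They report only what shows in the picture. A call takes as long as a camera call. They do not tell look-alikes from the thing itself.
- r.spot_in(label, camera): "rect" ([left, top, right, bottom] in pixels, round what is visible of it).
- r.spot_point(label, camera): "location" ([row, column] in pixels: a listed point, or the origin of a listed thing).
The state is a dict: "clock": time; "q": joint angles; "qd": joint speeds; "joint_torque": joint torques, N m; "tool_pos": TCP position; "eef_rot": TCP orientation; "contact_force": force on the tool from outside, world axes, zero at the start; "moment": the same for the moment, N m; "opening": opening from 0.0 (shut) to 1.0 (fully open).
Only numpy, scipy, OpenCV 4.12 (cv2) and the standard library are available. Lean on these libraries where they do the work, as an engineer would, in place of code of your own. Each camera call takes 0.05 s, during which the arm holds its last target. There are 200 camera calls.

## Task

Get the bench fume extractor ready for welding: lift the round dust cover off its inlet by the knob and set it down (do not drop it) flat on the bench, knob up. Only then swing the damper lever a quarter turn to its open stop, so that it lies along the duct pointing at the fan box, and let go. Leave the grinder, the hammer and the flap disc where they lie.

Things in the scene. Friction and masses are not known exactly. Their poses are not given: they have to be found in the camera images.
- unit: Bench fume extractor, fixed, along its y axis: grey inlet box (140 x 140 mm, top at 100 mm) centred 170 mm towards -y; round bare-metal duct (80 mm diameter, top at 95 mm) along y; grey fan box (210 x 200 mm, 170 mm high) centred 290 mm towards +y. Origin on the bench under the damper spindle; z up; -x is its robot side.
- mouth (a point): Centre of the inlet's open mouth: the rim of an upright round collar (100 mm outside diameter, 25 mm high) on the inlet box, 125 mm above the bench. Axes as the unit's.
- cover: Loose round sheet-metal dust cover on the collar, 0.2 kg, 120 mm diameter: a disc with a 14 mm deep skirt round the collar (6 mm clear) and a black knob in the middle. Origin at the centre of the skirt's lower edge, on which it stands when laid on the bench (origin then at height 0); z up through the knob. The disc's upper face is 18 mm above the origin.
- cover_knob (a point): Centre of the top face of the cover's knob, 50 mm above the cover's origin. The knob is an upright cylinder 32 mm in diameter and 26 mm high on a thinner 8 mm neck.
- lever (a joint): Angle of the damper lever about its upright spindle, rad: 0 at the closed stop (across the duct, pointing to the unit's -x), 1.571 at the open stop (in line with the duct, pointing to the unit's +y, at the fan box). Opens clockwise seen from above, is stiff (about 3 to 4 N at the grip) and stays where it is left.
- lever_grip (a point): Centre of the top face of the lever's grip, 172 mm above the bench: an upright black cylinder, 26 mm in diameter and 50 mm high, standing on the lever's end 115 mm from the spindle. The lever is a flat bar 22 mm wide with its upper face 122 mm above the bench.
- lever_hinge (a point): Point on the upright spindle axis of the lever, 122 mm above the bench.
- grinder: Angle grinder lying on the bench, red and black, about 270 mm long along its y axis, 72 mm high, disc (115 mm) at its -y end. Origin on the bench under its middle. Bystander.
- hammer: Hammer lying on the bench behind the duct, 240 mm long along its x axis, up to about 40 mm high. Bystander.
- flapdisc: Flap disc lying on the bench on the robot side of the duct, 115 mm diameter, 24 mm high, origin at the centre of its underside. Bystander.
There are look-alikes about, which are no part of the job. There is more than one size of the cover; the one meant has the size given above.

How it is judged:
By the outcome, as a careful person would: the job done as asked, in the order asked, and still so for the second after the job is handed in, with the robot touching nothing.
It also fails if it takes over 53 s, if anything falls off the work surface, if the arm or the gripper's body presses on something with over 40 N, if the wrist force passes 120 N, or if a joint passes its speed limit or range.

## Working session

There is one attempt and no reset: what is moved stays moved. The work goes in short steps, Python scripts to look and compute and a shell command to move; the robot and the scene stay as the last step left them, time stands still between calls to the robot, and variables do not carry over. Pictures are saved under pics/ and viewed, about 8 in all and at most 12, crops included, and the job is handed in when it is done.

```bash
mkdir -p pics; cat > h.py <<'E'
import numpy as np, cv2
from scipy.spatial.transform import Rotation as R
from plant import r
def snap(n,save=None):
    st=r.get_state(); s=r.snapshot(n)
    if n=="wrist":
        T=np.eye(4);T[:3,:3]=R.from_quat(st["eef_rot"]).as_matrix();T[:3,3]=st["tool_pos"]
        C=T@np.array(s["T_tool_cam"]); s["origin"]=C[:3,3]; s["rotation"]=C[:3,:3]
    s["rotation"]=np.array(s["rotation"]).reshape(3,3) if np.size(s["rotation"])==9 else R.from_quat(s["rotation"]).as_matrix()
    s["origin"]=np.array(s["origin"])
    if save: cv2.imwrite("pics/"+save,cv2.cvtColor(s["img"],cv2.COLOR_RGB2BGR))
    return s
def ray(s,row,col):
    d=np.array([(col-s["cx"])/s["fx"],-(row-s["cy"])/s["fy"],-1.]); return s["rotation"]@d
def at(s,row,col,z):
    d=ray(s,row,col); return s["origin"]+d*(z-s["origin"][2])/d[2]
def proj(s,p):
    c=s["rotation"].T@(np.array(p)-s["origin"]); return (s["cy"]-s["fy"]*c[1]/-c[2], s["cx"]+s["fx"]*c[0]/-c[2])
E
python3 - <<'E'
from h import *
np.set_printoptions(precision=3,suppress=True)
Z=dict(mouth=.125,cover_knob=.157,cover=.107,lever_grip=.172,lever_hinge=.122,grinder=0,hammer=0,flapdisc=0,unit=0)
for n in ("top","scene"):
    s=snap(n,n+".png"); print(n,[k for k in s],s["origin"])
    for k,z in Z.items():
        for d in r.spot_point(k,n)[:4]: print(k,round(d["confidence"],2),np.round(d["location"]),at(s,*d["location"],z))
st=r.get_state();print(st)
E
cd pics; python3 -c "
import cv2,numpy as np
a=cv2.imread('top.png');b=cv2.imread('scene.png')
print(a.shape)"
```

```text
top ['img', 'fx', 'fy', 'cx', 'cy', 'origin', 'rotation'] [0.403 0.123 1.279]
cover_knob 0.77 [263. 442.] [ 0.267 -0.225  0.157]
cover_knob 0.67 [133. 437.] [ 0.666 -0.221  0.157]
cover_knob 0.65 [162. 377.] [ 0.576 -0.034  0.157]
cover_knob 0.37 [169. 325.] [0.558 0.128 0.157]
cover 0.8 [165. 376.] [ 0.576 -0.038  0.107]
cover 0.65 [134. 429.] [ 0.676 -0.211  0.107]
lever_hinge 0.73 [167. 328.] [0.569 0.118 0.122]
lever_hinge 0.4 [238. 246.] [0.346 0.378 0.122]
grinder 0.77 [236. 246.] [0.348 0.405 0.   ]
hammer 0.97 [140. 309.] [0.684 0.182 0.   ]
flapdisc 0.66 [229. 321.] [0.37  0.142 0.   ]
unit 0.61 [173. 324.] [0.564 0.129 0.   ]
scene ['img', 'fx', 'fy', 'cx', 'cy', 'origin', 'rotation'] [1.086 0.82  0.741]
mouth 0.97 [197. 257.] [ 0.583 -0.037  0.125]
mouth 0.45 [251. 299.] [0.648 0.248 0.125]
cover_knob 0.79 [202. 198.] [ 0.753 -0.084  0.157]
cover_knob 0.75 [160. 296.] [ 0.373 -0.103  0.157]
cover_knob 0.62 [186. 257.] [ 0.572 -0.049  0.157]
cover 0.87 [199. 260.] [ 0.57  -0.046  0.107]
cover 0.76 [215. 201.] [ 0.749 -0.094  0.107]
cover 0.56 [178. 300.] [ 0.387 -0.069  0.107]
lever_grip 0.59 [189. 324.] [0.447 0.124 0.172]
lever_hinge 0.7 [218. 292.] [0.568 0.121 0.122]
hammer 0.66 [277. 276.] [0.676 0.176 0.   ]
flapdisc 0.62 [227. 346.] [0.366 0.144 0.   ]
unit 0.69 [229. 345.] [0.374 0.146 0.   ]
unit 0.59 [251. 297.] [0.563 0.13  0.   ]
{'clock': 1.0, 'q': array([-1.214,  0.689, -0.195,  1.565,  0.157,  0.902, -0.215]), 'qd': array([ 0.001, -0.001,  0.001, -0.001, -0.002, -0.001, -0.001]), 'joint_torque': array([  0.001, -52.75 ,  -1.267, -15.375,  -0.052,  -0.001,   0.   ]), 'tool_pos': array([0.198, 0.593, 0.239]), 'eef_rot': array([ 0.161,  0.987,  0.   , -0.   ]), 'contact_force': array([ 0.039, -0.307, -0.886]), 'moment': array([-0.014,  0.032,  0.026]), 'opening': 0.9995550663345543}
(400, 640, 3)
```

View pics/top.png

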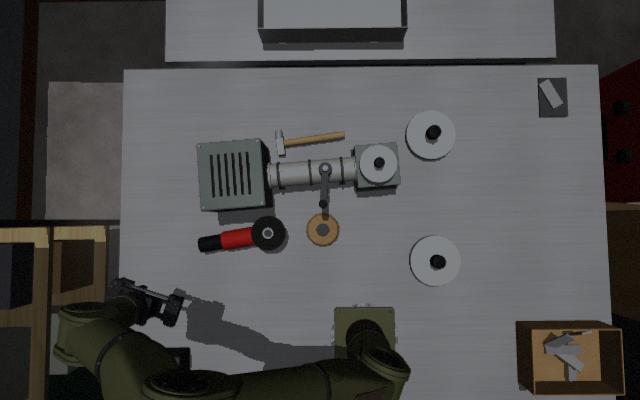

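View pics/scene.png

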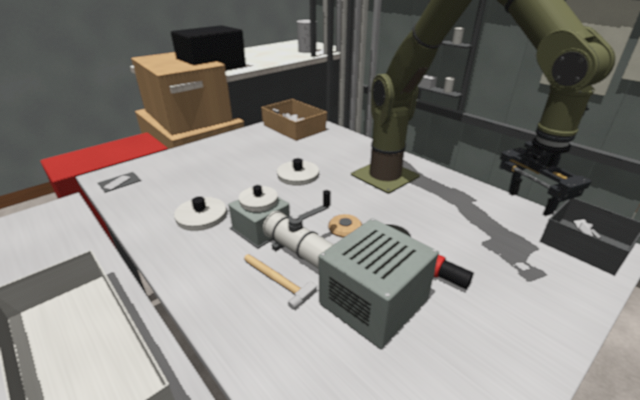

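```bash
python3 - <<'E'
from h import *
np.set_printoptions(precision=3,suppress=True)
a=cv2.imread('pics/top.png')
cv2.imwrite('pics/crop.png',cv2.resize(a[95:295,315:475],None,fx=3,fy=3,interpolation=cv2.INTER_CUBIC)[:600])
t=snap("top"); P=r.spot_in("cover","top")
for d in P: print(d["rect"],d["confidence"])
s=snap("scene")
def tri(a,b):
    d1,d2=ray(t,*a),ray(s,*b); A=np.c_[d1,-d2]; x=np.linalg.lstsq(A,s["origin"]-t["origin"],rcond=None)[0]
    return (t["origin"]+d1*x[0]+s["origin"]+d2*x[1])/2
print("knob",tri((162,377),(186,257)),"grip",tri((203,323),(189,326)),"hinge",tri((167,328),(218,292)))
# light blobs: widths of the discs at 107+18 mm / bench
g=cv2.cvtColor(t["img"],cv2.COLOR_RGB2GRAY)
for rc,z in (((164,379),.129),((134,431),.018),((261,436),.018)):
    row=g[int(rc[0])-8 if z>.1 else rc[0], rc[1]-35:rc[1]+35]
    print(rc,at(t,*rc,z),row)
E
```

```text
[407.6, 109.7, 458.7, 156.3] 0.84
[359.9, 143.8, 396.1, 183.6] 0.78
[409.7, 233.7, 462.6, 286.5] 0.55
knob [ 0.578 -0.035  0.164] grip [0.451 0.134 0.178] hinge [0.568 0.118 0.121]
(164, 379) [ 0.575 -0.044  0.129] [114 116 115 113 115 115 110  63  58  70  66  72  96  95  96  96 100 126
 130 129 130 129 131 131 129 130 131 130 129 130 130 130 130 129 119 116
 119 125 130 128 130 130 130 129 130 130 129 131 131 131 129 126  90  83
  93 116 114 116 114 115 114 115 114 115 114 114 115 114 114 110]
(134, 431) [ 0.696 -0.243  0.018] [116 116 117 116 116 116 116 114 109  55  90 130 130 130 131 129 131 128
 131 129 129 130 129 128 128 130 131 130 122  60   0   6   0   9  21  17
  22  19  27  20  16  19  16  19  64 130 130 129 129 130 131 129 129 129
 128 129 129 131 130 128 116 118 119 117 117 117 118 118 117 117]
(261, 436) [ 0.257 -0.249  0.018] [116 115 113 114 115 114 114 110  39  81 129 129 129 130 129 130 130 129
 129 130 130 129 129 129 129 130 130 129 123  15   3   9  21  17  20  18
  19  19  21  16  16  17  14  17  44 108 129 129 130 129 128 131 130 129
 130 129 128 130 129 128 117 116 116 118 118 116 117 117 116 117]
```

View pics/crop.png

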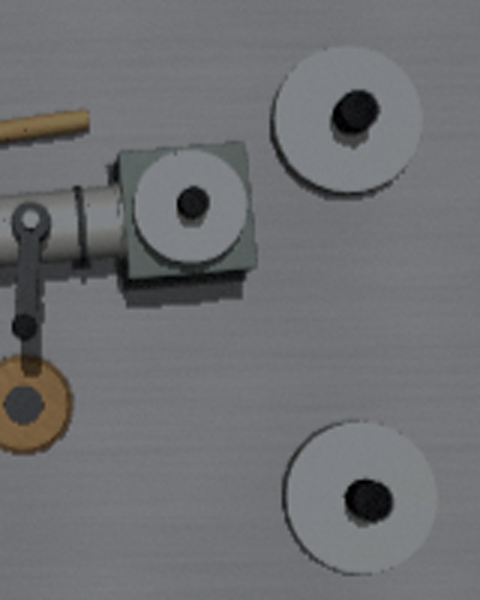

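Three covers show up in the top picture. The one at (row 165, col 378), on the inlet, is about 38 px or 120 mm across. The two at (133, 433) and (260, 436) lie on the bench and are about 51 px or 155 mm across. The one on the inlet matches the given size, and the crop confirms it. Next I'm moving above it.

```bash
python3 -m jog '[{"translation":[-0.7,-0.6,-0.075],"twist":0,"claw":100},{"translation":[-0.7,-0.6,-0.075],"twist":0,"claw":100},{"translation":[-0.7,-0.6,-0.075],"twist":0,"claw":100},{"translation":[-0.7,-0.6,-0.075],"twist":0,"claw":100},{"translation":[-0.7,-0.6,-0.075],"twist":0,"claw":100},{"translation":[-0.7,-0.6,-0.075],"twist":0,"claw":100},{"translation":[-0.7,-0.6,-0.075],"twist":0,"claw":100},{"translation":[-0.7,-0.6,-0.075],"twist":0,"claw":100},{"translation":[-0.7,-0.6,-0.075],"twist":0,"claw":100},{"translation":[-0.7,-0.6,-0.075],"twist":0,"claw":100},{"translation":[-0.7,-0.6,-0.075],"twist":0,"claw":100},{"translation":[-0.7,-0.6,-0.075],"twist":0,"claw":100},{"translation":[-0.7,-0.6,-0.075],"twist":0,"claw":100},{"translation":[-0.7,-0.6,-0.075],"twist":0,"claw":100},{"translation":[-0.7,-0.6,-0.075],"twist":0,"claw":100},{"translation":[-0.7,-0.6,-0.075],"twist":0,"claw":100},{"translation":[-0.7,-0.6,-0.075],"twist":0,"claw":100},{"translation":[0,0,0],"twist":-1,"claw":100},{"translation":[0,0,0],"twist":-1,"claw":100},{"translation":[0,0,0],"twist":-1,"claw":100}]' 25
python3 -m jog '[{"translation":[0,0,0],"twist":0,"claw":100},{"translation":[0,0,0],"twist":0,"claw":100},{"translation":[0,0,0],"twist":0,"claw":100}]'
cat >> h.py <<'E'
np.set_printoptions(precision=3,suppress=True)
def go(target):
    st=r.get_state(); M=R.from_quat(st["eef_rot"]).as_matrix()
    return M.T@(np.array(target)-st["tool_pos"])/.04, np.degrees(np.arctan2(M[1,1],M[0,1])), st["q"]
E
python3 - <<'E'
from h import *
s=snap("wrist","w1.png"); print(s["origin"],r.get_state()["tool_pos"])
for k,z in dict(cover_knob=.161,cover=.111,mouth=.125,lever_grip=.172,lever_hinge=.122).items():
    for d in r.spot_point(k,"wrist")[:3]: print(k,round(d["confidence"],2),np.round(d["location"]),at(s,*d["location"],z))
print(go([.577,-.036,.137]))
E
```

```text
clock: 2.82
tool_pos: [0.5206, 0.0539, 0.2898]
eef_rot: [0.003, 1.0, 0.0, 0.0]
contact_force: [-0.9, 0.2, 0.2]
opening: 0.994
clock: 3.07
tool_pos: [0.5202, 0.0549, 0.2898]
eef_rot: [0.005, 1.0, 0.0, 0.0]
contact_force: [0.7, 0.4, 0.0]
opening: 1.0
[0.442 0.055 0.435] [0.52  0.055 0.29 ]
cover_knob 0.81 [250. 233.] [ 0.579 -0.036  0.161]
cover_knob 0.64 [ 40. 571.] [0.382 0.275 0.161]
cover 0.76 [270. 152.] [ 0.632 -0.162  0.111]
cover 0.57 [231. 240.] [ 0.578 -0.041  0.111]
lever_grip 0.77 [126. 404.] [0.452 0.134 0.172]
lever_hinge 0.81 [224. 374.] [0.566 0.123 0.122]
(array([-1.44 , -2.262,  3.818]), np.float64(89.49374685642807), array([ 0.022,  0.501, -0.337,  1.8  ,  0.209,  0.875,  1.151]))
```

View pics/w1.png

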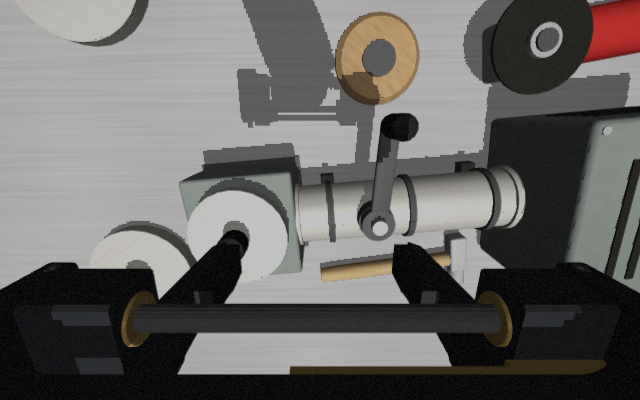

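The wrist picture shows the knob at about (245, 234), the hinge at (224, 376) and the lever grip at (126, 402), with the lever already slightly open. The knob position agrees with the triangulated one, so I'm descending to grip it.

```bash
python3 -m jog '[{"translation":[-0.48,-0.75,0],"twist":0,"claw":100},{"translation":[-0.48,-0.75,0],"twist":0,"claw":100},{"translation":[-0.48,-0.75,0],"twist":0,"claw":100},{"translation":[0,0,0.8],"twist":0,"claw":100},{"translation":[0,0,0.8],"twist":0,"claw":100},{"translation":[0,0,0.7],"twist":0,"claw":100},{"translation":[0,0,0.5],"twist":0,"claw":100},{"translation":[0,0,0.5],"twist":0,"claw":100},{"translation":[0,0,0.3],"twist":0,"claw":100},{"translation":[0,0,0.15],"twist":0,"claw":100},{"translation":[0,0,0],"twist":0,"claw":100},{"translation":[0,0,0],"twist":0,"claw":100},{"translation":[0,0,0],"twist":0,"claw":100}]' 25
python3 -m jog '[{"translation":[0,0,0],"twist":0,"claw":0},{"translation":[0,0,0],"twist":0,"claw":0},{"translation":[0,0,0],"twist":0,"claw":0},{"translation":[0,0,0],"twist":0,"claw":0},{"translation":[0,0,0],"twist":0,"claw":0},{"translation":[0,0,0],"twist":0,"claw":0},{"translation":[0,0,0],"twist":0,"claw":0},{"translation":[0,0,0],"twist":0,"claw":0},{"translation":[0,0,0],"twist":0,"claw":0},{"translation":[0,0,0],"twist":0,"claw":0},{"translation":[0,0,0],"twist":0,"claw":0},{"translation":[0,0,0],"twist":0,"claw":0}]' 25
```

```text
clock: 4.45
tool_pos: [0.5778, -0.0355, 0.1407]
eef_rot: [0.004, 1.0, 0.0, 0.001]
contact_force: [0.1, -0.6, -0.1]
opening: 0.998
clock: 5.45
tool_pos: [0.577, -0.0362, 0.1397]
eef_rot: [0.005, 1.0, -0.0, -0.0]
contact_force: [-0.8, -1.7, 1.3]
opening: 0.356
```

```bash
python3 -m jog '[{"translation":[0,0,-0.1],"twist":0,"claw":0},{"translation":[0,0,-0.2],"twist":0,"claw":0},{"translation":[0,0,-0.2],"twist":0,"claw":0},{"translation":[0,0,-0.3],"twist":0,"claw":0},{"translation":[0,0,-0.3],"twist":0,"claw":0},{"translation":[0,0,-0.3],"twist":0,"claw":0},{"translation":[0,0,-0.3],"twist":0,"claw":0},{"translation":[0,0,-0.2],"twist":0,"claw":0},{"translation":[0,0,0],"twist":0,"claw":0},{"translation":[0,0,0],"twist":0,"claw":0},{"translation":[0,0,0],"twist":0,"claw":0}]' 30
python3 - <<'E'
from h import *
s=snap("scene","s2.png"); t=snap("top","t2.png")
cv2.imwrite("pics/c2.png",cv2.cvtColor(np.vstack([cv2.resize(x,None,fx=3,fy=3) for x in (s["img"][130:230,180:380],t["img"][110:210,300:500])]),cv2.COLOR_RGB2BGR))
for d in r.spot_point("mouth","top")+r.spot_point("lever_hinge","top"): print(d,at(t,*d["location"],.125))
print(go([.46,-.22,.12]))
E
```

```text
clock: 6.37
tool_pos: [0.5766, -0.0355, 0.2153]
eef_rot: [0.004, 1.0, 0.0, -0.001]
contact_force: [-0.4, -0.1, -2.6]
opening: 0.352
{'location': [168.6, 323.8], 'confidence': 0.53} [0.563 0.13  0.125]
(array([ 2.875, -4.634,  2.38 ]), np.float64(89.51134622520732), array([ 0.16 ,  0.665, -0.303,  1.733,  0.263,  0.785,  1.293]))
```

View pics/c2.png

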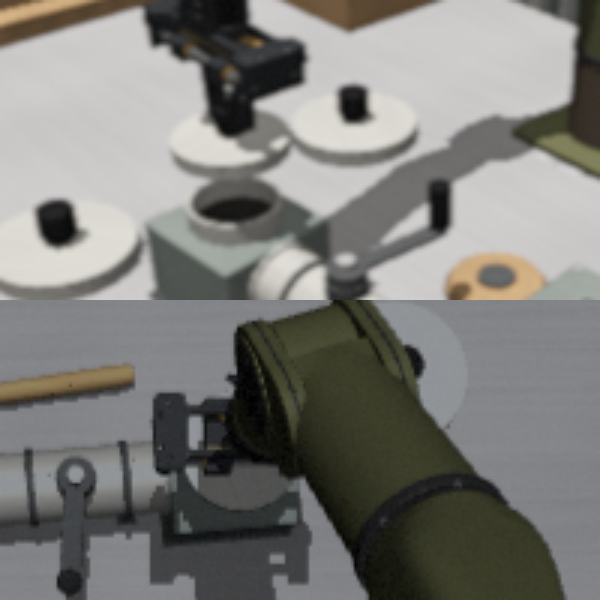

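```bash
python3 -m jog '[{"translation":[0.2,-0.3,0],"twist":0,"claw":0},{"translation":[0.3,-0.5,0],"twist":0,"claw":0},{"translation":[0.4,-0.6,0],"twist":0,"claw":0},{"translation":[0.4,-0.6,0],"twist":0,"claw":0},{"translation":[0.4,-0.7,0],"twist":0,"claw":0},{"translation":[0.4,-0.7,0],"twist":0,"claw":0},{"translation":[0.4,-0.6,0],"twist":0,"claw":0},{"translation":[0.3,-0.5,0],"twist":0,"claw":0},{"translation":[0.1,-0.2,0.3],"twist":0,"claw":0},{"translation":[0,0,0.6],"twist":0,"claw":0},{"translation":[0,0,0.7],"twist":0,"claw":0},{"translation":[0,0,0.7],"twist":0,"claw":0},{"translation":[0,0,0.7],"twist":0,"claw":0},{"translation":[0,0,0.5],"twist":0,"claw":0},{"translation":[0,0,0.4],"twist":0,"claw":0},{"translation":[0,0,0.3],"twist":0,"claw":0},{"translation":[0,0,0],"twist":0,"claw":0},{"translation":[0,0,0],"twist":0,"claw":0},{"translation":[0,0,0],"twist":0,"claw":0}]' 30
```

```text
clock: 8.15
tool_pos: [0.4596, -0.2232, 0.0484]
eef_rot: [0.005, 1.0, -0.0, 0.0]
contact_force: [0.6, -0.1, -2.2]
opening: 0.354
```

Expected contact is at a tip height of about 0.029 m. I'm lowering gently while watching the force.

```bash
python3 -m jog '[{"translation":[0,0,0.1],"twist":0,"claw":0},{"translation":[0,0,0.1],"twist":0,"claw":0},{"translation":[0,0,0.1],"twist":0,"claw":0},{"translation":[0,0,0.07],"twist":0,"claw":0},{"translation":[0,0,0.04],"twist":0,"claw":0},{"translation":[0,0,0],"twist":0,"claw":0},{"translation":[0,0,0],"twist":0,"claw":0}]' 30
python3 -m jog '[{"translation":[0,0,0.03],"twist":0,"claw":0},{"translation":[0,0,0.03],"twist":0,"claw":0},{"translation":[0,0,0],"twist":0,"claw":0},{"translation":[0,0,0],"twist":0,"claw":0}]' 30
```

```text
clock: 8.73
tool_pos: [0.4594, -0.2226, 0.0312]
eef_rot: [0.004, 1.0, 0.0, -0.0]
contact_force: [-1.2, -0.2, -2.3]
opening: 0.352
clock: 9.07
tool_pos: [0.4595, -0.2226, 0.0289]
eef_rot: [0.004, 1.0, 0.0, -0.0]
contact_force: [0.0, -0.2, -2.8]
opening: 0.353
```

```bash
python3 -m jog '[{"translation":[0,0,0.03],"twist":0,"claw":0},{"translation":[0,0,0],"twist":0,"claw":0},{"translation":[0,0,0],"twist":0,"claw":0}]' 30
python3 -m jog '[{"translation":[0,0,0.03],"twist":0,"claw":0},{"translation":[0,0,0],"twist":0,"claw":0},{"translation":[0,0,0],"twist":0,"claw":0}]' 30
```

```text
clock: 9.32
tool_pos: [0.4595, -0.2226, 0.0286]
eef_rot: [0.004, 1.0, -0.0, 0.0]
contact_force: [-1.5, 1.1, 6.2]
opening: 0.353
clock: 9.57
tool_pos: [0.4595, -0.2227, 0.0285]
eef_rot: [0.004, 1.0, -0.0, 0.001]
contact_force: [-3.1, 1.9, 19.8]
opening: 0.358
```

```bash
python3 -m jog '[{"translation":[0,0,-0.03],"twist":0,"claw":0},{"translation":[0,0,0],"twist":0,"claw":20},{"translation":[0,0,0],"twist":0,"claw":50},{"translation":[0,0,0],"twist":0,"claw":90},{"translation":[0,0,0],"twist":0,"claw":90},{"translation":[0,0,0],"twist":0,"claw":90},{"translation":[0,0,0],"twist":0,"claw":90},{"translation":[0,0,0],"twist":0,"claw":90},{"translation":[0,0,0],"twist":0,"claw":90},{"translation":[0,0,0],"twist":0,"claw":90},{"translation":[0,0,-0.3],"twist":0,"claw":90},{"translation":[0,0,-0.5],"twist":0,"claw":90},{"translation":[0,0,-0.8],"twist":0,"claw":90},{"translation":[0,0,-0.9],"twist":0,"claw":90},{"translation":[0,0,-0.9],"twist":0,"claw":90},{"translation":[0,0,-0.9],"twist":0,"claw":90},{"translation":[0,0,-0.9],"twist":0,"claw":90},{"translation":[0,0,-0.9],"twist":0,"claw":90},{"translation":[0,0,-0.3],"twist":0,"claw":90}]' 30
python3 -m jog '[{"translation":[-0.1,0.9,0],"twist":0,"claw":100},{"translation":[-0.1,0.9,0],"twist":0,"claw":100},{"translation":[-0.1,0.9,0],"twist":0,"claw":100},{"translation":[-0.1,0.9,0],"twist":0,"claw":100},{"translation":[-0.1,0.9,0],"twist":0,"claw":100},{"translation":[-0.1,0.9,0],"twist":0,"claw":100},{"translation":[-0.1,0.9,0],"twist":0,"claw":100},{"translation":[-0.1,0.7,0],"twist":0,"claw":100},{"translation":[0,0,0],"twist":0,"claw":100},{"translation":[0,0,0],"twist":0,"claw":100},{"translation":[0,0,0],"twist":0,"claw":100}]' 30
python3 - <<'E'
from h import *
s=snap("wrist","w3.png")
for k,z in dict(cover_knob=.05,mouth=.125,lever_grip=.172,lever_hinge=.122).items():
    for d in r.spot_point(k,"wrist")[:2]: print(k,round(d["confidence"],2),np.round(d["location"]),at(s,*d["location"],z))
t=snap("top","t3.png")
sc=snap("scene","s3.png")
for n,x in (("top",t),("scene",sc)):
  for k,z in dict(cover_knob=.05,mouth=.125,lever_grip=.172,lever_hinge=.122).items():
    for d in r.spot_point(k,n)[:3]: print(n,k,round(d["confidence"],2),np.round(d["location"]),at(x,*d["location"],z))
print(go([.452,.134,.145]))
cv2.imwrite("pics/c3.png",cv2.cvtColor(np.vstack([sc["img"][130:330,150:500],s["img"][:,145:495]]),cv2.COLOR_RGB2BGR))
E
```

```text
clock: 11.15
tool_pos: [0.4614, -0.2232, 0.2886]
eef_rot: [0.004, 1.0, -0.001, 0.004]
contact_force: [1.0, -0.1, 0.5]
opening: 0.9
clock: 12.07
tool_pos: [0.4935, 0.056, 0.2834]
eef_rot: [0.005, 1.0, -0.001, -0.0]
contact_force: [0.3, -0.7, -0.9]
opening: 0.995
cover_knob 0.66 [157. 110.] [ 0.465 -0.222  0.05 ]
mouth 0.56 [257. 235.] [ 0.577 -0.044  0.125]
lever_grip 0.6 [162. 402.] [0.456 0.133 0.172]
lever_hinge 0.95 [246. 372.] [0.564 0.122 0.122]
top cover_knob 0.87 [130. 435.] [ 0.702 -0.248  0.05 ]
top cover_knob 0.66 [200. 428.] [ 0.465 -0.218  0.05 ]
top mouth 0.83 [162. 376.] [ 0.582 -0.036  0.125]
top lever_grip 0.72 [203. 323.] [0.451 0.132 0.172]
top lever_hinge 0.61 [164. 323.] [0.578 0.133 0.122]
scene cover_knob 0.92 [202. 196.] [ 0.695 -0.256  0.05 ]
scene cover_knob 0.72 [161. 297.] [ 0.243 -0.264  0.05 ]
scene cover_knob 0.67 [184. 261.] [ 0.461 -0.209  0.05 ]
scene mouth 0.8 [197. 254.] [ 0.589 -0.043  0.125]
scene lever_grip 0.74 [190. 325.] [0.447 0.128 0.172]
scene lever_hinge 0.96 [214. 293.] [0.554 0.104 0.122]
(array([1.063, 1.914, 3.468]), np.float64(89.51027652686578), array([ 0.052,  0.479, -0.395,  1.878,  0.243,  0.831,  1.094]))
```

View pics/c3.png

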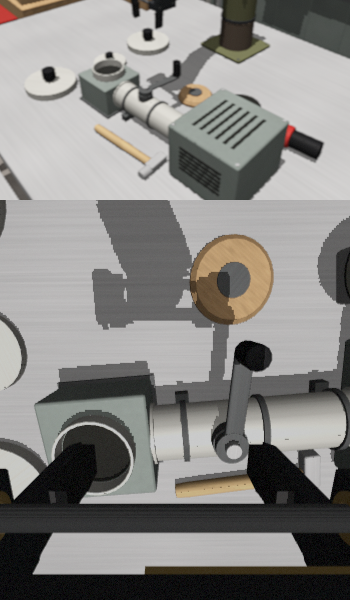

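The cover stands flat on the bench, knob up, at about (0.46, -0.22). Turning the jaws with the lever from here would run joint 7 into its limit. So I first turn the tool half a turn back, which gives the same grasp.

```bash
python3 -m jog '[{"translation":[0,0,0],"twist":-1,"claw":80},{"translation":[0,0,0],"twist":-1,"claw":80},{"translation":[0,0,0],"twist":-1,"claw":80},{"translation":[0,0,0],"twist":-1,"claw":80},{"translation":[0,0,0],"twist":-1,"claw":80},{"translation":[0,0,0],"twist":-1,"claw":80},{"translation":[0,0,0],"twist":-1,"claw":80},{"translation":[0,0,0],"twist":-1,"claw":80},{"translation":[0,0,0],"twist":-1,"claw":80},{"translation":[0,0,0],"twist":-1,"claw":80},{"translation":[0,0,0],"twist":-1,"claw":80},{"translation":[0,0,0],"twist":-1,"claw":80},{"translation":[0,0,0],"twist":-1,"claw":80},{"translation":[0,0,0],"twist":-1,"claw":80},{"translation":[0,0,0],"twist":-1,"claw":80}]' 30
python3 -m jog '[{"translation":[0,0,0],"twist":-1,"claw":80},{"translation":[0,0,0],"twist":-1,"claw":80},{"translation":[0,0,0],"twist":-1,"claw":80},{"translation":[0,0,0],"twist":-1,"claw":80},{"translation":[0,0,0],"twist":-1,"claw":80},{"translation":[0,0,0],"twist":-1,"claw":80},{"translation":[0,0,0],"twist":-1,"claw":80},{"translation":[0,0,0],"twist":-1,"claw":80},{"translation":[0,0,0],"twist":-1,"claw":80},{"translation":[0,0,0],"twist":-1,"claw":80},{"translation":[0,0,0],"twist":-1,"claw":80},{"translation":[0,0,0],"twist":-1,"claw":80},{"translation":[0,0,0],"twist":-1,"claw":80},{"translation":[0,0,0],"twist":-1,"claw":80},{"translation":[0,0,0],"twist":-0.5,"claw":80},{"translation":[0,0,0],"twist":0,"claw":80},{"translation":[0,0,0],"twist":0,"claw":80},{"translation":[0,0,0],"twist":0,"claw":80}]' 30
python3 -c "
from h import *
print(go([.453,.132,.137]))"
```

```text
clock: 14.07
tool_pos: [0.4939, 0.0569, 0.2837]
eef_rot: [-0.706, 0.708, -0.0, -0.0]
contact_force: [-0.3, 0.8, 0.0]
opening: 0.798
clock: 15.57
tool_pos: [0.4102, 0.13, 0.1809]
eef_rot: [0.993, -0.092, 0.062, 0.028]
contact_force: [0.3, 0.2, -0.9]
opening: 0.8
(array([ 0.894, -0.297,  1.211]), np.float64(-100.77013571314372), array([ 0.275,  0.958, -1.472,  2.243,  1.218,  1.234,  2.654]))
```

The turn ran into the limits of joints 7 and 3: twist and q7 run opposite to what I assumed. I'm backing out at once.

```bash
python3 -m jog '[{"translation":[0,0,-0.3],"twist":1,"claw":80},{"translation":[0,0,-0.3],"twist":1,"claw":80},{"translation":[0,0,0],"twist":1,"claw":80},{"translation":[0,0,0],"twist":1,"claw":80}]' 30
python3 -c "
from h import *
print(go([.453,.132,.137]),r.get_state()['eef_rot'])"
```

```text
clock: 15.9
tool_pos: [0.4078, 0.1317, 0.2055]
eef_rot: [0.952, -0.3, 0.068, 0.014]
contact_force: [-0.0, -0.5, -1.0]
opening: 0.798
(array([ 0.679, -0.628,  1.831]), np.float64(-124.89672934074156), array([ 0.282,  0.869, -1.441,  2.222,  1.147,  1.172,  2.299])) [ 0.952 -0.3    0.068  0.014]
```

```bash
python3 -m jog '[{"translation":[0,0,-0.4],"twist":1,"claw":80},{"translation":[0,0,-0.4],"twist":1,"claw":80},{"translation":[0,0,-0.4],"twist":1,"claw":80},{"translation":[0,0,-0.4],"twist":1,"claw":80},{"translation":[0,0,-0.4],"twist":1,"claw":80},{"translation":[0,0,0],"twist":1,"claw":80},{"translation":[0,0,0],"twist":1,"claw":80},{"translation":[0,0,0],"twist":1,"claw":80},{"translation":[0,0,0],"twist":1,"claw":80},{"translation":[0,0,0],"twist":1,"claw":80},{"translation":[0,0,0],"twist":1,"claw":80},{"translation":[0,0,0],"twist":1,"claw":80}]' 30
python3 -c "
from h import *
print(go([.453,.132,.137]),R.from_quat(r.get_state()['eef_rot']).as_matrix())"
```

```text
clock: 16.9
tool_pos: [0.3979, 0.1369, 0.2843]
eef_rot: [-0.594, 0.801, -0.063, 0.028]
contact_force: [0.3, -0.2, -1.3]
opening: 0.797
(array([-0.392, -0.847,  3.821]), np.float64(163.21095382334303), array([ 0.28 ,  0.564, -1.261,  2.129,  0.837,  0.992,  1.387])) [[-0.292 -0.949  0.12 ]
 [-0.956  0.286 -0.066]
 [ 0.029 -0.134 -0.991]]
```

```bash
python3 -m jog '[{"translation":[0,0,0],"twist":1,"claw":80},{"translation":[0,0,0],"twist":1,"claw":80},{"translation":[0,0,0],"twist":1,"claw":80},{"translation":[0,0,0],"twist":1,"claw":80},{"translation":[0,0,0],"twist":1,"claw":80},{"translation":[0,0,0],"twist":1,"claw":80},{"translation":[0,0,0],"twist":1,"claw":80},{"translation":[0,0,0],"twist":1,"claw":80},{"translation":[0,0,0],"twist":1,"claw":80},{"translation":[0,0,0],"twist":1,"claw":80},{"translation":[0,0,0],"twist":1,"claw":80},{"translation":[0,0,0],"twist":1,"claw":80},{"translation":[0,0,0],"twist":0.8,"claw":80},{"translation":[0,0,0],"twist":0,"claw":80},{"translation":[0,0,0],"twist":0,"claw":80}]' 30
python3 - <<'E'
from h import *
s=snap("wrist","w4.png")
for k,z in dict(mouth=.125,lever_grip=.172,lever_hinge=.122).items():
    for d in r.spot_point(k,"wrist")[:2]: print(k,round(d["confidence"],2),np.round(d["location"]),at(s,*d["location"],z))
t=snap("top")
for k,z in dict(lever_grip=.172,lever_hinge=.122).items():
    for d in r.spot_point(k,"top")[:2]: print(k,round(d["confidence"],2),np.round(d["location"]),at(t,*d["location"],z))
# grasp point (19 mm behind tip) over grip axis, tip height .14
M=R.from_quat(r.get_state()['eef_rot']).as_matrix(); tgt=np.array([.453,.132,.159])+.019*M[:,2]
print(tgt,go(tgt),go(tgt+[0,0,.075])[0],M)
E
```

```text
clock: 18.15
tool_pos: [0.3977, 0.137, 0.2841]
eef_rot: [0.028, 0.997, -0.032, 0.061]
contact_force: [-0.1, -0.3, 0.3]
opening: 0.796
mouth 0.44 [296. 357.] [0.572 0.171 0.125]
lever_grip 0.95 [240. 324.] [0.455 0.134 0.172]
lever_hinge 0.9 [289. 324.] [0.562 0.127 0.122]
lever_grip 0.71 [200. 322.] [0.462 0.136 0.172]
[0.455 0.131 0.14 ] (array([-1.016,  0.145,  3.731]), np.float64(86.59873354496497), array([ 0.098,  0.432, -0.905,  2.138,  0.672,  0.804,  0.269])) [-1.245  0.032  1.873] [[-0.991  0.059  0.118]
 [ 0.052  0.996 -0.067]
 [-0.122 -0.06  -0.991]]
```

View pics/w4.png

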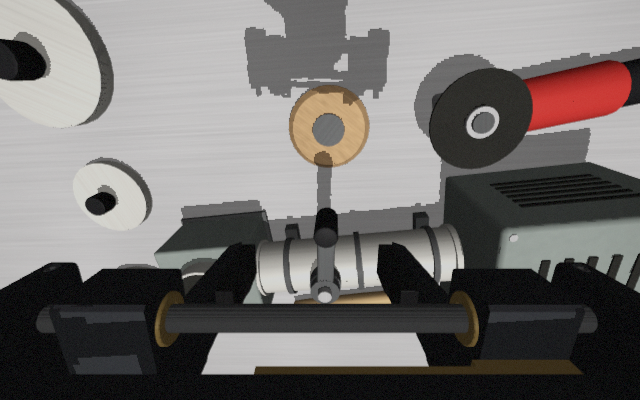

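The wrist picture shows the lever and grip undisturbed, with the grip at (240, 325) and the hinge at (293, 324). The cover is at (195, 112), still flat. I'm descending over the grip now.

```bash
python3 -m jog '[{"translation":[-0.45,0.02,0],"twist":0,"claw":80},{"translation":[-0.45,0.02,0],"twist":0,"claw":80},{"translation":[-0.35,0.02,0],"twist":0,"claw":80},{"translation":[0,0,0.7],"twist":0,"claw":80},{"translation":[0,0,0.7],"twist":0,"claw":80},{"translation":[0,0,0.5],"twist":0,"claw":80},{"translation":[0,0,0],"twist":0,"claw":80},{"translation":[0,0,0],"twist":0,"claw":80},{"translation":[0.05,0.02,0.4],"twist":0,"claw":80},{"translation":[0.05,0.02,0.4],"twist":0,"claw":80},{"translation":[0.05,0.02,0.4],"twist":0,"claw":80},{"translation":[0.04,0.02,0.4],"twist":0,"claw":80},{"translation":[0.02,0.02,0.2],"twist":0,"claw":80},{"translation":[0,0,0],"twist":0,"claw":80},{"translation":[0,0,0],"twist":0,"claw":80}]' 15
python3 -c "
from h import *
print(go([.455,.132,.14])[0])"
```

```text
clock: 19.75
tool_pos: [0.4567, 0.1321, 0.1426]
eef_rot: [0.028, 0.997, -0.031, 0.061]
contact_force: [-0.3, -0.2, 0.4]
opening: 0.798
[ 0.05  -0.001  0.06 ]
```

```bash
python3 -m jog '[{"translation":[0,0,0],"twist":0,"claw":42},{"translation":[0,0,0],"twist":0,"claw":42},{"translation":[0,0,0],"twist":0,"claw":42},{"translation":[0,0,0],"twist":0,"claw":42},{"translation":[0,0,0],"twist":0,"claw":42},{"translation":[0,0,0],"twist":0,"claw":42},{"translation":[-0.004,0.15,0],"twist":0.5,"claw":42},{"translation":[-0.004,0.15,0],"twist":0.5,"claw":42},{"translation":[-0.004,0.15,0],"twist":0.5,"claw":42},{"translation":[-0.004,0.15,0],"twist":0.5,"claw":42},{"translation":[-0.004,0.15,0],"twist":0.5,"claw":42},{"translation":[-0.004,0.15,0],"twist":0.5,"claw":42},{"translation":[-0.004,0.15,0],"twist":0.5,"claw":42},{"translation":[-0.004,0.15,0],"twist":0.5,"claw":42},{"translation":[0,0,0],"twist":0,"claw":42}]' 15
python3 -c "
from h import *
st=r.get_state(); p=st['tool_pos']-np.array([.566,.124,0]); print(np.hypot(*p[:2]),np.degrees(np.arctan2(p[1],p[0])),go([0,0,0])[1:])"
```

```text
clock: 21.0
tool_pos: [0.4682, 0.1774, 0.1398]
eef_rot: [0.235, 0.97, -0.019, 0.065]
contact_force: [-0.7, 0.4, -0.4]
opening: 0.416
0.11145845012386715 151.37262049947302 (np.float64(62.712464113647215), array([-0.182,  0.725, -0.565,  2.095,  1.007,  0.587, -0.426]))
```

```bash
python3 -m jog '[{"translation":[-0.004,0.15,0],"twist":0.5,"claw":42},{"translation":[-0.004,0.15,0],"twist":0.5,"claw":42},{"translation":[-0.004,0.15,0],"twist":0.5,"claw":42},{"translation":[-0.004,0.15,0],"twist":0.5,"claw":42},{"translation":[-0.004,0.15,0],"twist":0.5,"claw":42},{"translation":[-0.004,0.15,0],"twist":0.5,"claw":42},{"translation":[-0.004,0.15,0],"twist":0.5,"claw":42},{"translation":[-0.004,0.15,0],"twist":0.5,"claw":42},{"translation":[-0.004,0.15,0],"twist":0.5,"claw":42},{"translation":[-0.004,0.15,0],"twist":0.5,"claw":42},{"translation":[-0.004,0.15,0],"twist":0.5,"claw":42},{"translation":[-0.004,0.15,0],"twist":0.5,"claw":42},{"translation":[-0.004,0.15,0],"twist":0.5,"claw":42},{"translation":[-0.004,0.15,0],"twist":0.5,"claw":42}]' 15
python3 - <<'E'
from h import *
st=r.get_state(); p=st['tool_pos']-np.array([.566,.124,0]); print(np.hypot(*p[:2]),np.degrees(np.arctan2(p[1],p[0])),go([0,0,0])[1:])
s=snap("wrist","w5.png")
for k,z in dict(lever_grip=.172,lever_hinge=.122).items():
    for d in r.spot_point(k,"wrist")[:2]: print(k,round(d["confidence"],2),np.round(d["location"]),at(s,*d["location"],z))
E
```

```text
clock: 22.17
tool_pos: [0.5277, 0.2312, 0.1422]
eef_rot: [0.567, 0.821, 0.004, 0.067]
contact_force: [-2.8, -0.7, -2.3]
opening: 0.42
0.11380801850566694 109.6841868118537 (np.float64(21.02525875760282), array([-0.297,  0.767, -0.447,  1.869,  0.759,  0.646, -0.895]))
lever_grip 0.88 [287. 312.] [0.523 0.233 0.172]
lever_hinge 0.56 [358. 314.] [0.567 0.129 0.122]
lever_hinge 0.21 [286. 313.] [0.54  0.196 0.122]
```

View pics/w5.png

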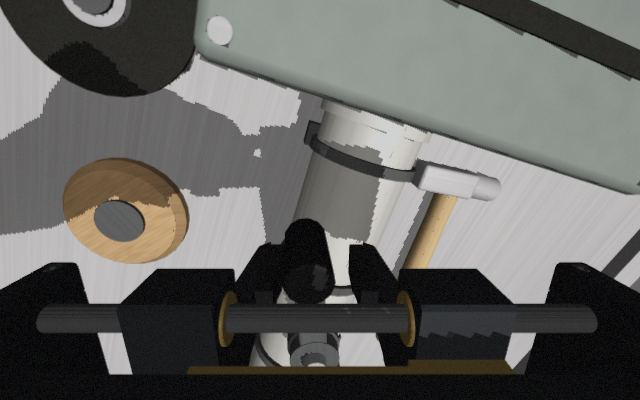

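The grip at (285, 308) is against the trailing (left) finger and following it. The lever is at about 111° and the open stop is near 95°.

```bash
python3 -m jog '[{"translation":[-0.004,0.15,0],"twist":0.5,"claw":42},{"translation":[-0.004,0.15,0],"twist":0.5,"claw":42},{"translation":[-0.004,0.15,0],"twist":0.5,"claw":42},{"translation":[-0.004,0.15,0],"twist":0.5,"claw":42},{"translation":[0,0,0],"twist":0,"claw":42}]' 15
python3 -m jog '[{"translation":[-0.002,0.075,0],"twist":0.25,"claw":42},{"translation":[-0.002,0.075,0],"twist":0.25,"claw":42}]' 15
python3 - <<'E'
from h import *
st=r.get_state(); p=st['tool_pos']-np.array([.566,.124,0]); print(np.hypot(*p[:2]),np.degrees(np.arctan2(p[1],p[0])),go([0,0,0])[1])
s=snap("wrist","w6.png")
for k,z in dict(lever_grip=.172).items():
    for d in r.spot_point(k,"wrist")[:2]: print(k,round(d["confidence"],2),np.round(d["location"]),at(s,*d["location"],z))
E
```

```text
clock: 22.73
tool_pos: [0.5527, 0.2381, 0.1455]
eef_rot: [0.649, 0.758, 0.013, 0.067]
contact_force: [-1.4, -0.5, -0.6]
opening: 0.421
clock: 22.9
tool_pos: [0.5577, 0.2386, 0.1461]
eef_rot: [0.669, 0.74, 0.014, 0.066]
contact_force: [-2.8, -0.1, -2.6]
opening: 0.419
0.11492108645994002 94.12369292459113 6.0525598890309995
lever_grip 0.74 [284. 313.] [0.554 0.24  0.172]
```

```bash
python3 -m jog '[{"translation":[-0.002,0.05,0],"twist":0.15,"claw":42},{"translation":[0,0,0],"twist":0,"claw":42}]' 15
python3 -m jog '[{"translation":[-0.002,0.05,0],"twist":0.15,"claw":42},{"translation":[0,0,0],"twist":0,"claw":42}]' 15
python3 -m jog '[{"translation":[0,0.05,0],"twist":0,"claw":42},{"translation":[0,0,0],"twist":0,"claw":42}]' 15
```

```text
clock: 23.17
tool_pos: [0.5609, 0.2392, 0.1468]
eef_rot: [0.675, 0.735, 0.015, 0.067]
contact_force: [-1.7, -0.9, -1.5]
opening: 0.42
clock: 23.33
tool_pos: [0.563, 0.2394, 0.147]
eef_rot: [0.681, 0.729, 0.016, 0.066]
contact_force: [-2.8, -0.4, -1.7]
opening: 0.42
clock: 23.5
tool_pos: [0.5644, 0.2397, 0.1471]
eef_rot: [0.68, 0.73, 0.016, 0.066]
contact_force: [-3.7, -0.6, -1.6]
opening: 0.422
```

```bash
python3 -m jog '[{"translation":[0,0.05,0],"twist":0,"claw":42},{"translation":[0,0,0],"twist":0,"claw":42}]' 15
python3 -m jog '[{"translation":[0,0.05,0],"twist":0,"claw":42},{"translation":[0,0,0],"twist":0,"claw":42}]' 15
python3 - <<'E'
from h import *
s=snap("wrist","w7.png")
for k,z in dict(lever_grip=.172,lever_hinge=.122).items():
    for d in r.spot_point(k,"wrist")[:2]: print(k,round(d["confidence"],2),np.round(d["location"]),at(s,*d["location"],z))
E
```

```text
clock: 23.67
tool_pos: [0.5646, 0.2397, 0.1469]
eef_rot: [0.68, 0.73, 0.014, 0.065]
contact_force: [-7.7, 0.3, 0.2]
opening: 0.424
clock: 23.83
tool_pos: [0.5647, 0.2397, 0.1468]
eef_rot: [0.68, 0.73, 0.013, 0.065]
contact_force: [-11.0, -1.1, 2.0]
opening: 0.419
lever_grip 0.55 [282. 311.] [0.56  0.242 0.172]
lever_hinge 0.58 [359. 304.] [0.566 0.129 0.122]
```

The lever is against its stop: motion has ended and the force is rising. I'll give one more light push, then back off, open and rise.

```bash
python3 -m jog '[{"translation":[0,0.06,0],"twist":0,"claw":42},{"translation":[0,0,0],"twist":0,"claw":42},{"translation":[0,0,0],"twist":0,"claw":42}]' 15
python3 -m jog '[{"translation":[0,-0.1,0],"twist":0,"claw":50},{"translation":[0,-0.05,0],"twist":0,"claw":75},{"translation":[0,0,0],"twist":0,"claw":90},{"translation":[0,0,0],"twist":0,"claw":90},{"translation":[0,0,0],"twist":0,"claw":90},{"translation":[0,0,0],"twist":0,"claw":90},{"translation":[0,0,0],"twist":0,"claw":90},{"translation":[0,0,-0.2],"twist":0,"claw":90},{"translation":[0,0,-0.4],"twist":0,"claw":90},{"translation":[0,0,-0.6],"twist":0,"claw":90},{"translation":[0,0,-0.8],"twist":0,"claw":90},{"translation":[0,0,-0.8],"twist":0,"claw":90},{"translation":[0,0,-0.8],"twist":0,"claw":90},{"translation":[0,0,-0.4],"twist":0,"claw":90},{"translation":[0,0,0],"twist":0,"claw":90},{"translation":[0,0,0],"twist":0,"claw":90}]' 15
python3 - <<'E'
from h import *
s=snap("wrist","w8.png")
t=snap("top","t8.png"); sc=snap("scene","s8.png")
for n,x in (("wrist",s),("top",t),("scene",sc)):
  for k,z in dict(lever_grip=.172,lever_hinge=.122,cover_knob=.05,flapdisc=0,hammer=0,grinder=0).items():
    for d in r.spot_point(k,n)[:3]: print(n,k,round(d["confidence"],2),np.round(d["location"]),at(x,*d["location"],z))
cv2.imwrite("pics/c8.png",cv2.cvtColor(np.hstack([s["img"][:,100:500],cv2.resize(sc["img"][130:330,180:380],(400,400))]),cv2.COLOR_RGB2BGR))
E
```

```text
clock: 24.23
tool_pos: [0.5649, 0.2397, 0.1467]
eef_rot: [0.68, 0.731, 0.011, 0.064]
contact_force: [-14.8, -1.6, 3.6]
opening: 0.42
clock: 25.57
tool_pos: [0.5463, 0.2504, 0.3068]
eef_rot: [0.68, 0.73, 0.017, 0.067]
contact_force: [0.3, -0.7, 0.1]
opening: 0.903
wrist lever_grip 0.73 [196. 310.] [0.557 0.239 0.172]
wrist lever_hinge 0.79 [259. 307.] [0.565 0.131 0.122]
wrist flapdisc 0.93 [216. 183.] [ 0.37   0.136 -0.   ]
wrist hammer 0.61 [198. 369.] [0.681 0.177 0.   ]
wrist grinder 0.84 [ 22. 146.] [0.351 0.408 0.   ]
top lever_grip 0.6 [167. 289.] [0.562 0.236 0.172]
top lever_hinge 0.73 [169. 323.] [0.562 0.133 0.122]
top cover_knob 0.93 [262. 437.] [ 0.257 -0.244  0.05 ]
top cover_knob 0.84 [200. 426.] [ 0.465 -0.211  0.05 ]
top cover_knob 0.64 [130. 438.] [ 0.702 -0.258  0.05 ]
top flapdisc 0.16 [141. 314.] [0.678 0.165 0.   ]
top grinder 0.96 [234. 246.] [0.354 0.404 0.   ]
scene lever_grip 0.66 [219. 323.] [0.554 0.235 0.172]
scene lever_hinge 0.82 [217. 293.] [0.563 0.115 0.122]
scene lever_hinge 0.16 [197. 255.] [ 0.584 -0.049  0.122]
scene cover_knob 0.97 [200. 198.] [ 0.684 -0.265  0.05 ]
scene cover_knob 0.84 [160. 296.] [ 0.238 -0.277  0.05 ]
scene cover_knob 0.78 [181. 261.] [ 0.449 -0.227  0.05 ]
scene flapdisc 0.9 [228. 347.] [0.365 0.148 0.   ]
scene flapdisc 0.6 [195. 260.] [ 0.464 -0.217  0.   ]
```

View pics/c8.png

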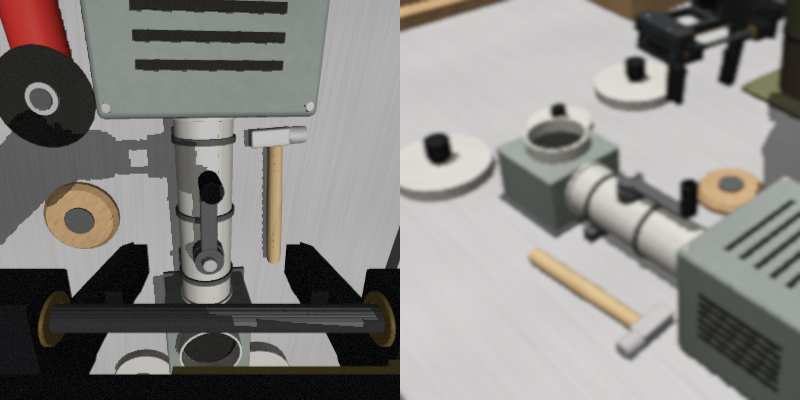

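The lever lies along the duct pointing at the fan box, the cover is flat on the bench, and the bystanders haven't moved. The gripper is clear, so I'm handing in.

```bash
python3 -c "
from plant import r
print(r.finish_job())"
```

```text
the job is handed in; nothing more can be done
None
```

The job is handed in, at about 26 s on the robot's clock. The dust cover is off and set down, and the damper lever is at its open stop. One thing could count against it: joint 3 touched its range limit on the way.

**Cover:** I lifted the 120 mm cover off the inlet by its knob. I lowered it to contact and released it knob up on the bench at about (0.46, -0.22). The last scene picture shows it flat there and the mouth clear.

**Lever:** After that I swung the lever with the loosely closed fingers. It stopped dead against the open stop while the push rose to about 15 N. I then opened the fingers and moved clear. The wrist view puts its direction at about 94°, against roughly 95° for the duct axis as I measured it.

**Bystanders:** The grinder, hammer and flap disc were found where they were at the start, to within the measuring error.

**What went wrong:** Before gripping the lever I turned the tool half a turn, having misjudged which way joint 7 runs.
- **Joint limits:** Joints 3 and 7 reached their range limits. Joint 3 read -1.472 against -1.47, and joint 7 read 2.654 against 2.66.
- **Drift and tilt:** The tool drifted to about 40 mm from the lever grip and stayed tilted by about 8°. I felt no contact, and the lever and cover were unmoved afterwards. The tilt is why I pushed the lever instead of gripping it.

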